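# Tap a glass build plate home in a 3D printer bed

### The job

Pick up the mallet and tap the glass build plate gently along its guides, in small taps of about a centimetre or less with the plate coming to rest between them, until it sits fully home against the stop hidden under the white hood; do not touch the plate with the gripper. Then lay the mallet back flat on the blue mat with its head on the mat, and last swing the clip with the red knob all the way over the glass. Leave the other things on the bench where they are.

Things in the scene. Friction and masses are not known exactly. Their poses are not given: they have to be found in the camera images.
- bed: Printer bed unit fixed on the bench: white base, flat aluminium deck 190 (x) x 235 (y) mm, its top 50 mm above the bench, from y = -100 to +135 mm. Origin: in the bench plane, below the middle line between the guides. The plate slides towards the bed's +y. Two steel guides along y, inner faces at x = +-66 mm, 12 mm wide, 8 mm high above the deck, from y = -100 to +60 mm.
- bed_hood (a point): Middle of the hood's front face at deck height, at y = +60 mm on the bed. White hood over the bed's rear end: y = +60 to +135 mm, x = +-90 mm, top 82 mm above the bench (two short dark bushes on it rise to 94 mm); open towards the bed's -y with 12 mm free height above the deck.
- stop_face (a point): Middle of the front face (which faces the bed's -y) of the stop: a fixed steel bar on the deck, under the hood and out of sight, 110 mm wide in x. How far in it stands changes from start to start: 85 to 105 mm along the bed's y. Axes as the bed's. The plate is home when its rear edge touches this face.
- plate: Glass build plate, 130 (x) x 170 (y) x 5 mm, about 0.35 kg, loose on the deck between the guides (1 mm play a side), axes along the bed's. Origin: centre of its underside. Along its front (-y) edge a black bumper bar, 14 mm deep, 24 mm high from the underside. Only friction (1 to 4 N) holds it; it stops at once when the push ends. Starts 35 to 67 mm short of the stop.
- plate_rear (a point): Middle of the plate's rear (+y) edge, 85 mm from the plate's origin; axes as the plate's.
- plate_bumper (a point): Middle of the front face of the plate's black bumper bar, where to tap: 85 mm from the plate's origin towards -y and 12 mm above its underside.
- mallet: Soft mallet, 0.35 kg, lying flat. Origin: centre of the underside of its head. Head: 44 (x) x 100 (y) x 44 (z) mm, black with orange ends; the orange end faces (y = +-50 mm) are the striking faces. Wooden handle along -x, 22 mm wide (y), 26 mm high, axis 22 mm above the underside, from the head to a black pommel, 34 mm wide and 44 mm high, that ends at x = -158 mm.
- mallet_grip (a point): Point on the axis of the mallet's handle near its balance point, 48 mm from the head's centre towards the pommel, 22 mm above the underside; axes as the mallet's. Good place to grip, across the handle.
- mat: Blue tool mat, 260 (x) x 180 (y) x 4 mm, fixed to the bench. Origin: centre of its underside. The mallet lies on it at the start, head near the +x end.
- clip (a joint): Angle (rad) of the steel swing clip about its upright pivot: 0 to 0.2 at the start, parked along the bed's +y beside the glass; grows counter-clockwise seen from above; 1.57 lies straight across the glass (along the bed's -x), end stop at 1.6. Stays where it is left; light friction (1 N at the knob).
- clip_pivot (a point): Pivot axis of the clip, at x = 83, y = -20 mm on the bed, 63.5 mm above the bench.
- clip_knob (a point): Middle of the clip's red upright knob, 16 mm diameter, from 64 to 98 mm above the bench, 55 mm from the pivot; this point is 81.5 mm above the bench. The flat arm below it passes 4.5 mm above the glass.
- spool: Bystander: black spool of green filament lying flat, 100 mm diameter, 45 mm high.
- bottle: Bystander: upright cleaner bottle, 60 mm diameter, 160 mm high.
- scraper: Bystander: scraper lying on the bench.
Mind the look-alikes: they are no part of the job. Leave any pink look-alike of the mallet alone.

How it is judged:
By the outcome, as a careful person would: the job done as asked, in the order asked, and still so for the second after the job is handed in, with the robot touching nothing.
It also fails if it takes over 61 s, if anything falls off the work surface, if the arm or the gripper's body presses on something with over 40 N, if the wrist force passes 120 N, or if a joint passes its speed limit or range.

### The arm

A 6-joint arm with a two-finger parallel gripper is mounted at the origin on the work surface. World frame = base frame: x ahead of the robot, y to its left, z up, the work surface at z = 0. Lengths are in m, angles in rad, forces in N, time in s.
With the tool pointing down it reaches from about 0.3 to 0.75 m from the base axis. Payload 8.5 kg.
Tool frame: the origin (TCP) lies where the fingers leave the gripper's body, on its centre line; the fingertips stand 73 mm ahead of it and the grasp point (between the pads) lies 54 mm ahead of it; x points along the fingers, y is the direction in which the jaws open and shut, and the axes are right-handed (so a half turn about x gives the same grasp; the last joint's range is limited). The gripper opens to 85 mm and grips with 20 to 120 N. Pads are 22 mm wide; open, the fingers measure 114 mm over their backs; the gripper's body (76 mm by 85 mm) begins 54 mm behind the grasp point. The pads swing forward as they close: fully open they stand 13 mm farther back than shut.
Start: joints at [-1.465, 0.381, 1.297, -0, 1.464, -0.215], TCP at [0.173, -0.522, 0.304] pointing down, gripper open.
Joint ranges: [-3.11, 3.11], [-0.89, 2.33], [0.22, 2.48], [-1.42, 4.56], [0.17, 2.85], [-2.88, 2.88]. Speed limits (rad/s): [2.39, 2.39, 3.14, 3.14, 3.14, 3.14].

### API

Orientations are given as a rotation vector (axis times angle).
In Python, from plant import env, capture, camera_params, find_in, cut_out, mark_of gives the robot as it stands.
- The arm moves only by the tool jog_arm, never from a script. Its argument "moves" is a list of rows, each a list of 7 numbers: the turn, a rotation vector about the tool's x, y, z in rad, then the shift along the tool's x, y, z in mm, then the closure, from -1 (fully open) to 1 (shut). A call has exactly 5 rows; each row shifts and turns the commanded pose from where the row before left it, along the tool's axes as they then stand; what a row does not reach is not made up. A row lasts 1/8 s, in which the tool goes at most 62.5 mm and 10.7 degrees, less where a joint would pass 70% of its speed; a pose out of reach is approached as far as the arm can. A call is refused whole if a number of a shift passes 62.5 or a number of a turn 0.188, either way. A call with a gripper value outside its range is refused whole. The fingers move at their own pace and stop on an object; the grip force is fixed at half the most. Time passes only in rows, so rows that do not move let the fingers close, or fill a call up. It gives the time, the measured TCP pose, the force and the opening at its end, in the units of the state.
- env.observe(): the state, without advancing time (a new reading comes with each control period).
- capture(name): name is "side" or "top" or "wrist"; returns the picture (420x560x3 uint8, red, green, blue); there is no depth.
- camera_params(name): a dict with "K" (3x3 intrinsics, pixels), "cam_to_world" (4x4, takes a point from camera to world coordinates). Camera axes: x right, y up, looking along -z (the intrinsics and any distortion apply to the point x, -y, -z); pixel columns grow to the right and rows downward; lengths in m; the calibration is good to about 2 mm. A picture is of the moment at which its call begins: read the wrist's pose just before it. camera_params takes no time and is no camera call; for the wrist camera it gives the pose at the moment of the call.
- env.job_done(): hands the job in, once; it reports no verdict.
Trained networks look in the newest picture that a camera, given by its name, has taken for a name from the list of things; names that differ only in an ending like _2 or _b are one class to them, and where a whole thing is asked for, a point or a joint stands for the part that bears it (a point fixed in the world has none). Each returns a list of dicts, best first, with "confidence" (0 to 1); they miss things now and then, are a little off and sometimes report something else, mostly with a low value. They report only what shows in the picture. A call takes as long as a camera call. They do not tell look-alikes from the thing itself.
- find_in(camera, name): "position" ([x, y, z] in m, in the coordinates of the camera as it stood for that picture, good to about 4 mm: the middle of the surface that is visible of it).
- cut_out(camera, name): "region" (420x560 bool, what is visible of it).
- mark_of(camera, name): "position" ([x, y, z] in m, in the coordinates of the camera as it stood for that picture, good to about 4 mm: a listed point, or the origin of a listed thing).
The state is a dict: "t": time; "joint_pos": joint angles; "qd": joint speeds; "joint_torque": joint torques, N m; "eef_pos": TCP position; "tcp_rot": TCP orientation; "force": force on the tool from outside, world axes, zero at the start; "torque": the same for the moment, N m; "opening": finger opening in m.
Only numpy, scipy, OpenCV 4.12 (cv2) and the standard library are available. Lean on these libraries where they do the work, as an engineer would, in place of code of your own. Each camera call takes 0.05 s, during which the arm holds its last target.

## Working session

There is one attempt and no reset: what is moved stays moved. The work goes in short steps, Python scripts to look and compute and a tool call to move; the robot and the scene stay as the last step left them, time stands still between calls to the robot, and variables do not carry over. Pictures are saved under pics/ and viewed, and the job is handed in when it is done.

Besides the shell and the picture viewer there is one more tool, called after ">>>" in YAML: its name, and indented under it one key for each argument. jog_arm: Moves the arm, as the interface text tells. Its arguments: {"type":"object","properties":{"moves":{"type":"array","items":{"type":"array","items":{"type":"number"}}}},"required":["moves"]}

```bash
ls; mkdir -p pics
python3 - <<'E'
from plant import env, capture, camera_params, find_in, cut_out, mark_of
import cv2, numpy as np
s=env.observe(); print(s)
for c in ["side","top"]:
    im=capture(c); cv2.imwrite(f"pics/{c}0.png",im[:,:,::-1])
    p=camera_params(c); print(c,p)
    M=np.array(p["cam_to_world"])
    for n in ["bed","bed_hood","plate","plate_rear","plate_bumper","mallet","mallet_grip","mat","clip","clip_pivot","clip_knob"]:
        if c=="side" and n in("bed","mat"):continue
        try:
            r=mark_of(c,n)
        except Exception as e: print(n,e); continue
        print(c,n,[(np.round((M@np.r_[d["position"],1])[:3],4).tolist(),round(d["confidence"],2)) for d in r])
print(env.observe()["t"])
E
```

```text
pics
{'t': 0.0, 'joint_pos': array([-1.46530073e+00,  3.81157848e-01,  1.29825066e+00,  1.66196917e-05,
        1.46361053e+00, -2.15298829e-01]), 'qd': array([ 0.0009789 ,  0.00062807, -0.00208583, -0.00161734, -0.00209152,
        0.00070802]), 'joint_torque': array([ 4.77566955e-04, -4.48462236e+01, -2.31280804e+01, -1.59162287e-04,
        4.72317712e-03, -3.02211419e-06]), 'eef_pos': array([ 0.17340674, -0.52174377,  0.3033356 ]), 'tcp_rot': array([ 2.04872423,  0.33291614, -2.04852756]), 'force': array([-0.23996936,  0.15680924, -0.87296334]), 'torque': array([0.01792175, 0.03385603, 0.04087318]), 'opening': 0.08519556921782441}
side {'K': array([[496.73530383,   0.        , 281.14638236],
       [  0.        , 496.73530383, 211.95036439],
       [  0.        ,   0.        ,   1.        ]]), 'cam_to_world': array([[-0.89355992,  0.2769578 , -0.35333418,  0.03422888],
       [-0.44885897, -0.56645359,  0.69112659,  0.86678699],
       [-0.00873451,  0.77616023,  0.63047522,  0.86454703],
       [ 0.        ,  0.        ,  0.        ,  1.        ]])}
side bed_hood [([0.5398, 0.19
[... 1217 characters left out ...]
[([0.5342, 0.0944, 0.0511], 0.83)]
top plate_rear [([0.5405, 0.1773, 0.0526], 0.74)]
top plate_bumper [([0.5298, 0.0064, 0.0626], 0.81)]
top mallet [([0.5991, -0.3169, 0.0038], 0.87), ([0.8184, 0.0384, -0.0029], 0.64), ([0.7873, -0.1083, -0.0012], 0.36)]
top mallet_grip [([0.8069, 0.0871, 0.0226], 0.92), ([0.5485, -0.3232, 0.0217], 0.57), ([0.6184, 0.1065, 0.0631], 0.44)]
top mat []
clip it knows: bed, bed_hood, bottle, clip_knob, clip_pivot, mallet, mallet_grip, mat, plate, plate_bumper, plate_rear, scraper, spool, stop_face
top clip_pivot [([0.6165, 0.103, 0.0607], 0.49)]
top clip_knob [([0.6162, 0.1604, 0.0821], 0.59), ([0.5284, 0.0095, 0.0638], 0.29), ([0.5385, 0.1823, 0.0552], 0.2)]
1.0
```

View pics/side0.png

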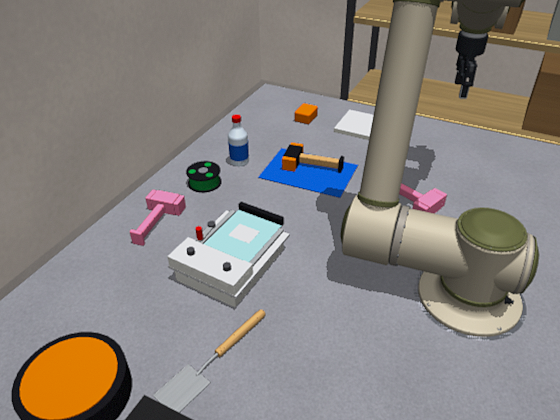

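View pics/top0.png

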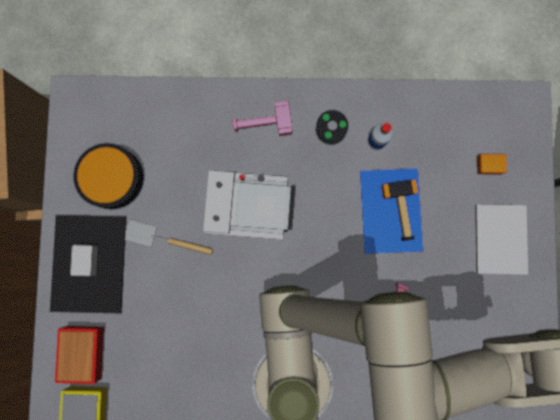

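Side: orange-ended mallet on blue mat at (315,158), bed at (230,250); the pink mallets are look-alikes. Top: mallet head (400,189), handle towards (407,235).

```bash
cat > h.py <<'E'
from plant import env, capture, camera_params, find_in, cut_out, mark_of
import cv2, numpy as np
from scipy.spatial.transform import Rotation as R
def tgt_rot(yaw, sgn):
    # tool x down, tool y = sgn*(mallet y at yaw)
    x=np.array([0,0,-1.]); y=sgn*np.array([-np.sin(yaw),np.cos(yaw),0]); z=np.cross(x,y)
    return R.from_matrix(np.c_[x,y,z])
def plan(p,yaw,sgn=None):
    s=env.observe(); Rc=R.from_rotvec(s["tcp_rot"])
    if sgn is None:
        sgn=min((1,-1),key=lambda k:(Rc.inv()*tgt_rot(yaw,k)).magnitude())
    Rt=tgt_rot(yaw,sgn)
    tv=(Rc.inv()*Rt).as_rotvec(); d=np.array(p)-s["eef_pos"]
    print("t",s["t"],"tcp",np.round(s["eef_pos"],4),"yaw",np.round(Rc.as_matrix(),3).tolist(),"F",np.round(s["force"],1),"op",round(s["opening"],4))
    print("sgn",sgn,"turn",np.round(tv,4),"shift(cur tool) mm",np.round(Rc.inv().apply(d)*1e3,1),"shift(target tool)",np.round(Rt.inv().apply(d)*1e3,1))
def w(c,n):
    M=np.array(camera_params(c)["cam_to_world"])
    return [(np.round((M@np.r_[d["position"],1])[:3],4).tolist(),round(d["confidence"],2)) for d in mark_of(c,n)]
def snap(c,name):
    im=capture(c); cv2.imwrite(f"pics/{name}.png",im[:,:,::-1]); return im
E
python3 - <<'E'
from h import *
plan([0.545,-0.3235,0.22],0.13)
im=snap("top","top1")
for n in ["mallet","bed","mat"]:
    for d in cut_out("top",n):
        m=d["region"]; ys,xs=np.nonzero(m); print(n,d["confidence"],m.sum(),xs.min(),xs.max(),ys.min(),ys.max())
cv2.imwrite("pics/zoom.png",cv2.resize(im[150:270,190:440,::-1],None,fx=3.2,fy=3.2,interpolation=cv2.INTER_CUBIC))
E
```

```text
t 1.0 tcp [ 0.1734 -0.5219  0.3039] yaw [[-0.0, 0.315, -0.949], [0.0, -0.949, -0.315], [-1.0, -0.0, 0.0]] F [ 0.1 -0.5  0.2] op 0.0856
sgn -1 turn [0.1908 0.     0.    ] shift(cur tool) mm [  83.9  -71.1 -415.2] shift(target tool) [  83.9 -148.6 -394.2]
mallet 0.97 917 233 292 100 135
mallet 0.96 912 382 417 179 240
mallet 0.63 70 396 406 283 290
bed 0.57 2775 204 287 170 238
bed 0.53 1104 381 417 179 241
bed 0.35 126 240 262 174 180
mat 0.85 4148 359 422 167 253
mat 0.52 2372 236 294 183 228
```

View pics/zoom.png

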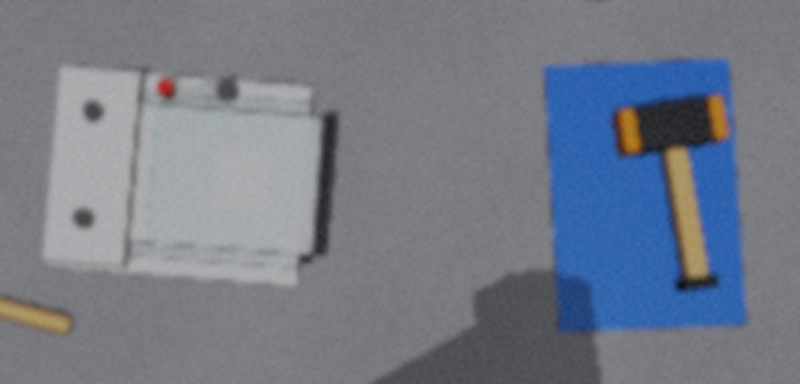

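>>> jog_arm:
  moves:
    - [0.038,0,0,8,-10,-50,-1]
    - [0.038,0,0,8,-10,-50,-1]
    - [0.038,0,0,8,-10,-50,-1]
    - [0.038,0,0,8,-10,-50,-1]
    - [0.038,0,0,8,-10,-50,-1]

```text
t: 1.82
eef_pos: [0.405, -0.4121, 0.2638]
tcp_rot: [2.154, 0.139, -2.154]
force: [-0.0, -1.4, -0.1]
opening: 0.0854
```

```bash
python3 -c "
from h import *
plan([0.545,-0.3235,0.22],0.13)"
```

```text
t 1.825 tcp [ 0.405  -0.4121  0.2638] yaw [[0.0, 0.129, -0.992], [-0.0, -0.992, -0.129], [-1.0, 0.0, -0.0]] F [-0.  -1.4 -0.1] op 0.0854
sgn -1 turn [-0.0005 -0.0001 -0.0004] shift(cur tool) mm [  43.8  -69.8 -150.3] shift(target tool) [  43.8  -69.7 -150.3]
```

>>> jog_arm:
  moves:
    - [0,0,0,11,-18,-38,-1]
    - [0,0,0,11,-18,-38,-1]
    - [0,0,0,11,-17,-37,-1]
    - [0,0,0,11,-17,-37,-1]
    - [0,0,0,0,0,0,-1]

```text
t: 2.45
eef_pos: [0.5446, -0.3222, 0.2187]
tcp_rot: [2.152, 0.146, -2.154]
force: [-0.9, 0.3, -0.1]
opening: 0.0856
```

```bash
python3 -c "
from h import *
plan([0.548,-0.3235,0.084],0.13)
im=snap('wrist','w1')
for n in ['mallet','mallet_grip']: print(n,w('wrist',n))
print(camera_params('wrist'))
"
```

```text
t 2.45 tcp [ 0.5446 -0.3222  0.2187] yaw [[-0.001, 0.134, -0.991], [0.001, -0.991, -0.134], [-1.0, -0.002, 0.001]] F [-0.9  0.3 -0.1] op 0.0856
sgn -1 turn [0.0042 0.001  0.0015] shift(cur tool) mm [134.7   2.   -3.3] shift(target tool) [134.7   1.8  -3.2]
mallet [([0.5967, -0.3153, 0.0064], 0.85)]
mallet_grip [([0.5436, -0.3219, 0.0329], 0.94)]
{'K': array([[299.99133183,   0.        , 277.31634726],
       [  0.        , 299.99133183, 206.58134565],
       [  0.        ,   0.        ,   1.        ]]), 'cam_to_world': array([[ 1.29643939e-01,  9.51256859e-01,  2.79826441e-01,
         6.13702032e-01],
       [-9.91560518e-01,  1.24251108e-01,  3.70054122e-02,
        -3.14870353e-01],
       [ 4.32906934e-04, -2.82262378e-01,  9.59337147e-01,
         2.91746164e-01],
       [ 0.00000000e+00,  0.00000000e+00,  0.00000000e+00,
         1.00000000e+00]])}
```

View pics/w1.png

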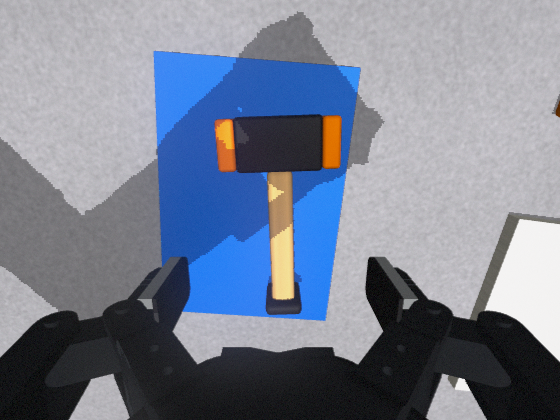

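Wrist: handle axis from (281,178) to (283,285), head centre (279,143), between the fingers.

```bash
cat >> h.py <<'E'
def px2w(c,u,v,z,cp=None):
    p=cp or camera_params(c);K=p["K"];M=np.array(p["cam_to_world"])
    d=M[:3,:3]@np.array([(u-K[0,2])/K[0,0],-(v-K[1,2])/K[1,1],-1]); o=M[:3,3]
    return o+d*(z-o[2])/d[2]
E
python3 -c "
from h import *
im=cv2.imread('pics/w1.png'); 
P=[]
for v in [200,215,245,260,275]:
    r=im[v,240:330].astype(int); nb=np.nonzero(r[:,0]<r[:,2]-10)[0]+240
    print(v,nb.min(),nb.max(),len(nb))
    P.append(px2w('wrist',(nb.min()+nb.max())/2,v,.039)); print(P[-1])
P=np.array(P); s=np.polyfit(P[:,0],P[:,1],1); print('yaw',s[0],'y at .548',np.polyval(s,.548))
for u,v in [(215,119),(341,115),(219,172),(340,168)]: print(px2w('wrist',u,v,.048))
"
```

```text
200 268 291 24
[ 0.54616171 -0.32573308  0.039     ]
215 269 291 23
[ 0.53258154 -0.3279837   0.039     ]
245 270 292 23
[ 0.50417546 -0.33269138  0.039     ]
260 271 293 23
[ 0.48937085 -0.33561436  0.039     ]
275 271 293 23
[ 0.47397742 -0.33769605  0.039     ]
yaw 0.16834124093190203 y at .548 -0.3254210625767818
[ 0.6069076  -0.26685183  0.048     ]
[ 0.62258409 -0.36373257  0.048     ]
[ 0.56569465 -0.2730803   0.048     ]
[ 0.58177596 -0.37074535  0.048     ]
```

```bash
python3 -c "
from h import *
plan([0.547,-0.3258,0.083],0.165)"
```

```text
t 2.6 tcp [ 0.5427 -0.3245  0.2201] yaw [[-0.0, 0.13, -0.992], [-0.0, -0.992, -0.13], [-1.0, 0.0, 0.0]] F [-1.3  1.  -1.2] op 0.0851
sgn -1 turn [-0.0347  0.0001 -0.0003] shift(cur tool) mm [137.1   1.8  -4.1] shift(target tool) [137.1   2.   -4.1]
```

>>> jog_arm:
  moves:
    - [-0.035,0,0,35,2,-4,-1]
    - [0,0,0,40,0,0,-1]
    - [0,0,0,40,0,0,-1]
    - [0,0,0,22,0,0,-1]
    - [0,0,0,0,0,0,-1]

```text
t: 3.22
eef_pos: [0.5462, -0.3261, 0.082]
tcp_rot: [2.135, 0.178, -2.139]
force: [-0.3, 0.5, 0.3]
opening: 0.0854
```

```bash
python3 -c "
from h import *
plan([0.547,-0.3258,0.083],0.165)
snap('wrist','w2')"
```

```text
t 3.225 tcp [ 0.5462 -0.3261  0.082 ] yaw [[-0.002, 0.164, -0.987], [0.002, -0.987, -0.164], [-1.0, -0.002, 0.002]] F [-0.3  0.5  0.3] op 0.0854
sgn -1 turn [-0.0007  0.0017  0.002 ] shift(cur tool) mm [-1.  -0.1 -0.8] shift(target tool) [-1.  -0.1 -0.8]
```

View pics/w2.png

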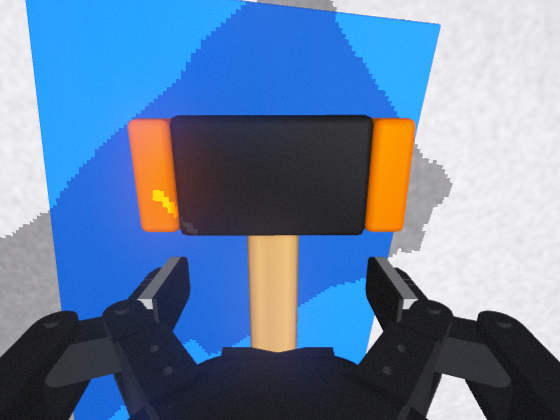

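Handle at column ~274 is centred between fingers and parallel to them; close.

>>> jog_arm:
  moves:
    - [0,0,0,0,0,0,1]
    - [0,0,0,0,0,0,1]
    - [0,0,0,0,0,0,1]
    - [0,0,0,0,0,0,1]
    - [0,0,0,0,0,0,1]

```text
t: 3.9
eef_pos: [0.5475, -0.3254, 0.0836]
tcp_rot: [2.135, 0.177, -2.134]
force: [-1.4, 1.7, 5.5]
opening: 0.021
```

>>> jog_arm:
  moves:
    - [0,0,0,-10,0,0,1]
    - [0,0,0,-20,0,0,1]
    - [0,0,0,-30,0,0,1]
    - [0,0,0,-40,0,0,1]
    - [0,0,0,0,0,0,1]

```text
t: 4.53
eef_pos: [0.548, -0.326, 0.1858]
tcp_rot: [2.137, 0.173, -2.129]
force: [0.5, -0.5, -4.1]
opening: 0.0211
```

```bash
python3 -c "
from h import *
plan([0.48,-0.075,0.18],-0.04)
snap('side','s3')
for n in ['plate','plate_rear','plate_bumper','bed_hood','mallet','clip_pivot','clip_knob']: print(n,w('side',n))
snap('wrist','w3')"
```

```text
t 4.525 tcp [ 0.548  -0.326   0.1858] yaw [[0.004, 0.165, -0.986], [-0.004, -0.986, -0.165], [-1.0, 0.005, -0.004]] F [ 0.5 -0.5 -4.1] op 0.0211
sgn -1 turn [ 0.2059 -0.004  -0.0042] shift(cur tool) mm [   4.6 -258.8   25.6] shift(target tool) [   5.8 -248.1   78. ]
plate []
plate_rear [([0.5379, 0.1766, 0.0494], 0.96), ([0.5465, -0.3266, 0.1271], 0.38)]
plate_bumper [([0.5284, 0.0087, 0.0595], 0.85)]
bed_hood [([0.5389, 0.1926, 0.0496], 0.84)]
mallet [([0.8137, 0.045, -0.0011], 0.91), ([0.5998, -0.3185, 0.1097], 0.88), ([0.1617, -0.2727, 0.0002], 0.76)]
clip_pivot [([0.7876, -0.1104, -0.0012], 0.72), ([0.618, 0.1093, 0.0646], 0.52)]
clip_knob [([0.6182, 0.1617, 0.081], 0.5)]
```

View pics/w3.png

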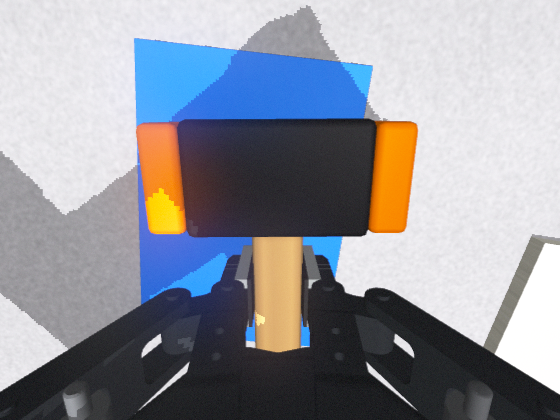

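View pics/s3.png

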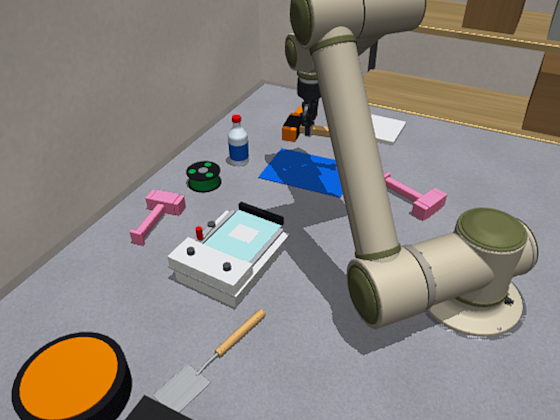

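>>> jog_arm:
  moves:
    - [0.075,0,0,1,-50,10,1]
    - [0.075,0,0,1,-50,14,1]
    - [0.075,0,0,1,-50,16,1]
    - [0,0,0,1,-50,16,1]
    - [0,0,0,1,-40,10,1]

```text
t: 5.6
eef_pos: [0.4725, -0.0864, 0.178]
tcp_rot: [-2.191, 0.064, 2.192]
force: [0.6, -1.0, -4.0]
opening: 0.021
```

```bash
python3 -c "
from h import *
plan([0.479,-0.08,0.18],-0.06)
snap('wrist','w4')
print(camera_params('wrist'))
for n in ['plate_rear','plate_bumper','bed_hood','mallet','clip_pivot','clip_knob']: print(n,w('wrist',n))
"
```

```text
t 5.6 tcp [ 0.4725 -0.0864  0.178 ] yaw [[-0.0, -0.059, -0.998], [0.0, -0.998, 0.059], [-1.0, -0.0, 0.0]] F [ 0.6 -1.  -4. ] op 0.021
sgn -1 turn [0.0011 0.0001 0.0002] shift(cur tool) mm [-2.  -6.8 -6.1] shift(target tool) [-2.  -6.8 -6.1]
{'K': array([[299.99133183,   0.        , 277.31634726],
       [  0.        , 299.99133183, 206.58134565],
       [  0.        ,   0.        ,   1.        ]]), 'cam_to_world': array([[-0.05724878,  0.95703294,  0.28427192,  0.54271208],
       [-0.99835628, -0.05410755, -0.01889729, -0.08651737],
       [-0.00270407, -0.28488651,  0.95855744,  0.24908606],
       [ 0.        ,  0.        ,  0.        ,  1.        ]])}
plate_rear [([0.5196, -0.0849, 0.1017], 0.58)]
plate_bumper [([0.5273, 0.0082, 0.0602], 0.81)]
bed_hood []
mallet [([0.5223, -0.0884, 0.0997], 0.79)]
clip_pivot []
clip_knob []
```

View pics/w4.png

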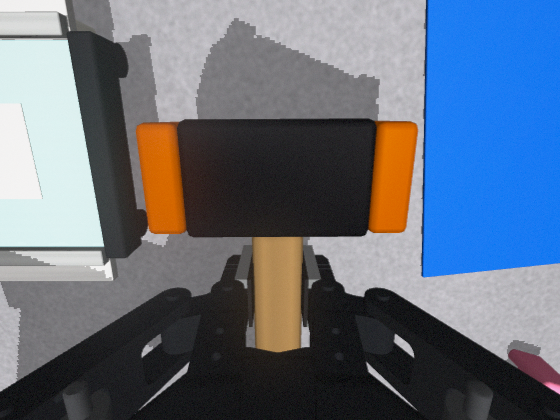

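```bash
python3 -c "
from h import *
im=cv2.imread('pics/w4.png'); cv2.imwrite('pics/w4z.png',cv2.resize(im[0:300,0:260],None,fx=2,fy=2))
a=px2w('wrist',70,32,.074); b=px2w('wrist',107,255,.074); print(a,b,np.arctan2(b[0]-a[0],b[1]-a[1]))
print('mid rear top',(a+b)/2)
for u,v,z in [(0,12,.058),(60,12,.058),(0,36,.058),(68,35,.058),(0,280,.058),(113,279,.058)]: print(u,v,px2w('wrist',u,v,z))
"
```

```text
[0.59482119 0.01206222 0.074     ] [0.46806017 0.02080331 0.074     ] -1.5019481046725236
mid rear top [0.53144068 0.01643276 0.074     ]
0 12 [0.61152372 0.05814252 0.058     ]
60 12 [0.60949941 0.02468128 0.058     ]
0 36 [0.59975552 0.06198043 0.058     ]
68 35 [0.59791594 0.02316381 0.058     ]
0 280 [0.4463096  0.11202308 0.058     ]
113 279 [0.44218677 0.03102853 0.058     ]
```

View pics/w4z.png

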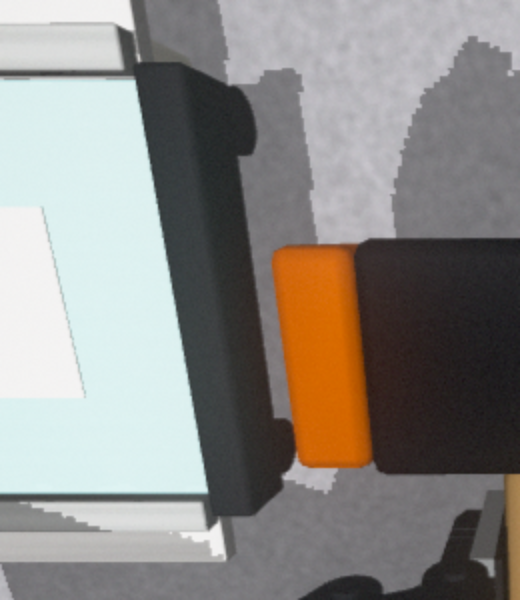

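Wrist: bumper's rear top edge (70,32)-(107,255), yaw ≈ -0.06 rad, parallel to the orange face at (160,178). Lower behind it and centre it.

>>> jog_arm:
  moves:
    - [0,0,0,14,0,-4,1]
    - [0,0,0,14,0,-4,1]
    - [0,0,0,13,0,-1,1]
    - [0,0,0,0,-13,0,1]
    - [0,0,0,0,-13,0,1]

```text
t: 6.58
eef_pos: [0.4839, -0.0618, 0.137]
tcp_rot: [-2.191, 0.065, 2.191]
force: [-0.5, -0.1, -3.5]
opening: 0.0212
```

```bash
python3 -c "
from h import *
plan([0.482,-0.06,0.1366],-0.059)
im=snap('wrist','w5')
s=snap('side','s5')
cv2.imwrite('pics/s5z.png',cv2.resize(s[170:330,150:350,::-1],None,fx=4,fy=3.7))
for n in ['plate_rear','plate_bumper','bed_hood','mallet']: print(n,w('side',n))
"
```

```text
t 6.575 tcp [ 0.4839 -0.0618  0.137 ] yaw [[-0.0, -0.059, -0.998], [0.0, -0.998, 0.059], [-1.0, -0.0, 0.0]] F [-0.5 -0.1 -3.5] op 0.0212
sgn -1 turn [-0.0002  0.0001  0.0002] shift(cur tool) mm [ 0.4 -1.7  2. ] shift(target tool) [ 0.4 -1.7  2. ]
plate_rear [([0.5333, 0.1741, 0.0478], 0.7), ([0.5347, 0.0907, 0.0455], 0.7)]
plate_bumper [([0.5302, 0.0093, 0.0632], 0.66)]
bed_hood [([0.5393, 0.1932, 0.0509], 0.72)]
mallet [([0.8117, 0.0394, 0.0031], 0.95), ([0.5356, -0.0636, 0.0605], 0.8)]
```

View pics/w5.png

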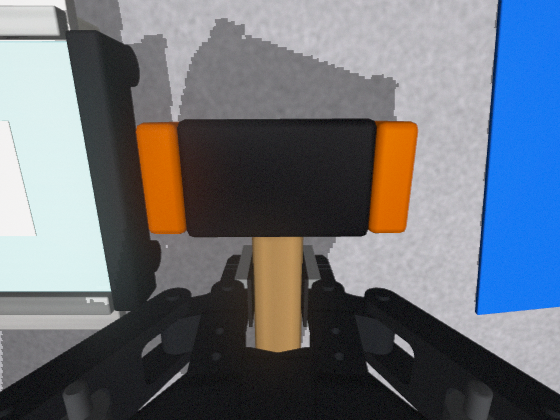

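View pics/s5z.png

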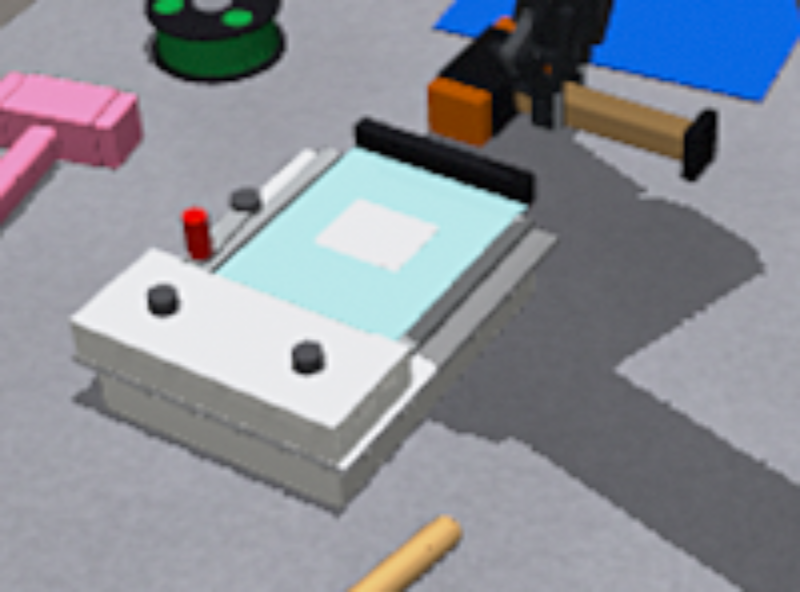

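>>> jog_arm:
  moves:
    - [0,0,0,0,-8,2,1]
    - [0,0,0,0,-6,0,1]
    - [0,0,0,0,-4,0,1]
    - [0,0,0,0,-3,0,1]
    - [0,0,0,0,0,0,1]

```text
t: 7.5
eef_pos: [0.4831, -0.0415, 0.1369]
tcp_rot: [-2.192, 0.065, 2.192]
force: [-0.4, -0.2, -3.8]
opening: 0.0209
```

```bash
python3 -c "
from h import *
plan([0.482,-0.06,0.1366],-0.059)
im=snap('wrist','w6')
"
```

```text
t 7.5 tcp [ 0.4831 -0.0415  0.1369] yaw [[0.0, -0.059, -0.998], [-0.0, -0.998, 0.059], [-1.0, 0.0, -0.0]] F [-0.4 -0.2 -3.8] op 0.0209
sgn -1 turn [ 0.0001 -0.     -0.    ] shift(cur tool) mm [ 0.3 18.5  0. ] shift(target tool) [ 0.3 18.5  0. ]
```

View pics/w6.png

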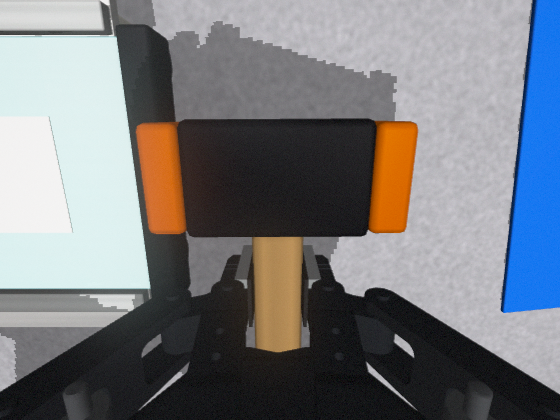

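```bash
cat >> h.py <<'E'
yb=np.array([np.sin(.059),np.cos(.059)])
def rear_edge(im,cp):
    g=im.astype(int).sum(2); out=[]
    for v in range(50,115,4):
        d=g[v,40:420]; 
        e=[u for u in range(3,376) if d[u-2]>450 and d[u+2]<250]
        if e:
            # subpixel
            u=e[0]; seg=d[u-3:u+4]; 
            out.append(px2w('wrist',40+np.mean(e),v,.074,cp))
    return np.array(out)
def meas(name):
    s=env.observe(); cp=camera_params('wrist'); im=snap('wrist',name)
    P=rear_edge(im,cp); c=P[:,:2]@yb
    t=s['eef_pos'][:2]@yb
    print("t",s['t'],"rear edge along bed",np.round(np.median(c)*1e3,1),"sd",round(c.std()*1e3,2),"face",round((t+.05)*1e3,1),"gap est",round((np.median(c)-.014-t-.05)*1e3,1),"F",np.round(s['force'],1), "z",s['eef_pos'][2].round(4))
E
python3 -c "
from h import *
meas('w7')"
```

```text
t 7.55 rear edge along bed 51.8 sd 0.07 face 36.9 gap est 0.9 F [ 0.6 -0.1 -2.8] z 0.1369
```

>>> jog_arm:
  moves:
    - [0,0,0,0,4,0,1]
    - [0,0,0,0,-4,0,1]
    - [0,0,0,0,-7,0,1]
    - [0,0,0,0,0,0,1]
    - [0,0,0,0,0,0,1]

```text
t: 8.22
eef_pos: [0.4835, -0.0344, 0.1369]
tcp_rot: [-2.191, 0.064, 2.192]
force: [-0.7, 0.0, -3.0]
opening: 0.0208
```

```bash
python3 -c "
from h import *
meas('w8')"
```

```text
t 8.225 rear edge along bed 58.9 sd 0.07 face 44.1 gap est 0.8 F [-0.7  0.  -3. ] z 0.1369
```

>>> jog_arm:
  moves:
    - [0,0,0,0,4,0,1]
    - [0,0,0,0,-4,0,1]
    - [0,0,0,0,-8,0,1]
    - [0,0,0,0,0,0,1]
    - [0,0,0,0,0,0,1]

```text
t: 8.9
eef_pos: [0.4839, -0.0264, 0.1369]
tcp_rot: [-2.191, 0.064, 2.192]
force: [-0.1, 0.2, -3.6]
opening: 0.0209
```

>>> jog_arm:
  moves:
    - [0,0,0,0,4,0,1]
    - [0,0,0,0,-4,0,1]
    - [0,0,0,0,-8,0,1]
    - [0,0,0,0,0,0,1]
    - [0,0,0,0,0,0,1]

```text
t: 9.52
eef_pos: [0.4844, -0.0184, 0.1369]
tcp_rot: [-2.191, 0.064, 2.192]
force: [-0.8, 0.1, -2.4]
opening: 0.0211
```

>>> jog_arm:
  moves:
    - [0,0,0,0,4,0,1]
    - [0,0,0,0,-4,0,1]
    - [0,0,0,0,-8,0,1]
    - [0,0,0,0,0,0,1]
    - [0,0,0,0,0,0,1]

```text
t: 10.15
eef_pos: [0.4849, -0.0105, 0.1369]
tcp_rot: [-2.191, 0.064, 2.192]
force: [0.3, -0.5, -3.3]
opening: 0.0208
```

```bash
python3 -c "
from h import *
meas('w9')"
```

```text
t 10.15 rear edge along bed 83.0 sd 1.23 face 68.1 gap est 0.9 F [ 0.3 -0.5 -3.3] z 0.1369
```

View pics/w9.png

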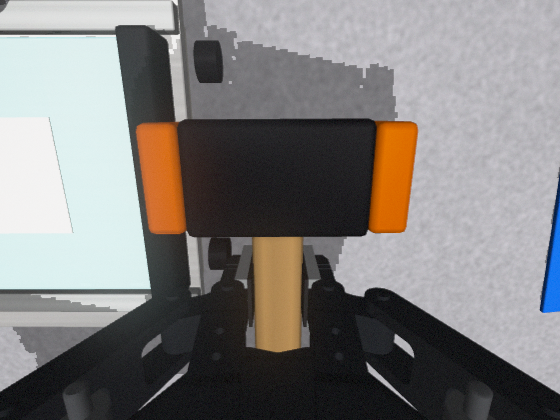

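>>> jog_arm:
  moves:
    - [0,0,0,0,4,0,1]
    - [0,0,0,0,-4,0,1]
    - [0,0,0,0,-7,0,1]
    - [0,0,0,0,0,0,1]
    - [0,0,0,0,0,0,1]

```text
t: 10.82
eef_pos: [0.4853, -0.0035, 0.1369]
tcp_rot: [-2.191, 0.064, 2.192]
force: [-0.3, -0.6, -3.9]
opening: 0.0212
```

>>> jog_arm:
  moves:
    - [0,0,0,0,4,0,1]
    - [0,0,0,0,-4,0,1]
    - [0,0,0,0,-4,0,1]
    - [0,0,0,0,0,0,1]
    - [0,0,0,0,0,0,1]

```text
t: 11.45
eef_pos: [0.4855, 0.0004, 0.1369]
tcp_rot: [-2.191, 0.064, 2.191]
force: [0.6, -0.5, -3.0]
opening: 0.0211
```

>>> jog_arm:
  moves:
    - [0,0,0,0,4,0,1]
    - [0,0,0,0,-4,0,1]
    - [0,0,0,0,-4,0,1]
    - [0,0,0,0,0,0,1]
    - [0,0,0,0,0,0,1]

```text
t: 12.08
eef_pos: [0.4858, 0.0045, 0.1369]
tcp_rot: [-2.191, 0.064, 2.191]
force: [0.3, 0.7, -3.1]
opening: 0.0213
```

```bash
python3 -c "
from h import *
meas('w10')"
```

```text
t 12.075 rear edge along bed 97.6 sd 0.05 face 83.1 gap est 0.5 F [ 0.3  0.7 -3.1] z 0.1369
```

>>> jog_arm:
  moves:
    - [0,0,0,0,4,0,1]
    - [0,0,0,0,-4,0,1]
    - [0,0,0,0,-3,0,1]
    - [0,0,0,0,0,0,1]
    - [0,0,0,0,0,0,1]

```text
t: 12.75
eef_pos: [0.486, 0.0074, 0.1369]
tcp_rot: [-2.191, 0.064, 2.191]
force: [-0.7, 1.2, -3.1]
opening: 0.0208
```

```bash
python3 -c "
from h import *
meas('w11')"
```

```text
t 12.75 rear edge along bed 100.5 sd 2.38 face 86.1 gap est 0.4 F [-0.7  1.2 -3.1] z 0.1369
```

>>> jog_arm:
  moves:
    - [0,0,0,0,4,0,1]
    - [0,0,0,0,-4,0,1]
    - [0,0,0,0,-3,0,1]
    - [0,0,0,0,0,0,1]
    - [0,0,0,0,0,0,1]

```text
t: 13.42
eef_pos: [0.486, 0.0084, 0.1371]
tcp_rot: [-2.192, 0.07, 2.194]
force: [-5.3, -16.8, -0.1]
opening: 0.0211
```

```bash
python3 -c "
from h import *
meas('w12')"
```

```text
t 13.425 rear edge along bed 100.6 sd 0.05 face 87.0 gap est -0.4 F [ -5.3 -16.8  -0.1] z 0.1371
```

View pics/w12.png

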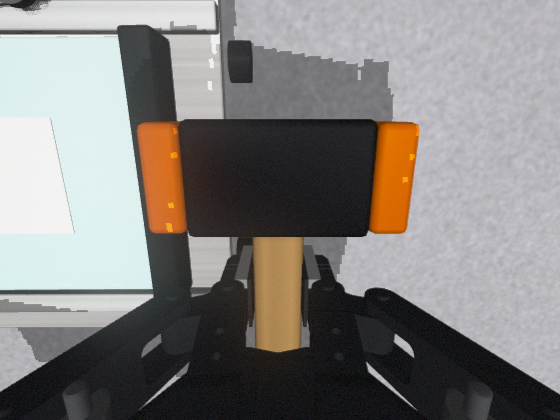

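>>> jog_arm:
  moves:
    - [0,0,0,0,4,0,1]
    - [0,0,0,0,4,0,1]
    - [0,0,0,0,0,0,1]
    - [0,0,0,0,-5,0,1]
    - [0,0,0,0,-3,0,1]

```text
t: 14.1
eef_pos: [0.4859, 0.0086, 0.1371]
tcp_rot: [-2.193, 0.07, 2.196]
force: [-9.7, -29.1, 3.1]
opening: 0.0212
```

>>> jog_arm:
  moves:
    - [0,0,0,0,0,0,1]
    - [0,0,0,0,0,0,1]
    - [0,0,0,0,5,0,1]
    - [0,0,0,0,10,0,1]
    - [0,0,0,0,0,0,1]

```text
t: 14.72
eef_pos: [0.4853, -0.0051, 0.1369]
tcp_rot: [-2.191, 0.065, 2.191]
force: [-0.4, 0.1, -4.1]
opening: 0.0208
```

```bash
python3 -c "
from h import *
meas('w13')
s=snap('side','s13')
cv2.imwrite('pics/s13z.png',cv2.resize(s[170:330,150:350,::-1],None,fx=4,fy=3.7))
for n in ['plate_rear','plate_bumper','bed_hood','clip_knob','clip_pivot']: print(n,w('side',n))
plan([0.54,-0.325,0.19],0.165)
"
```

```text
t 14.725 rear edge along bed 100.7 sd 0.07 face 73.5 gap est 13.1 F [-0.4  0.1 -4.1] z 0.1369
plate_rear []
plate_bumper [([0.5304, 0.0602, 0.0619], 0.71)]
bed_hood [([0.542, 0.191, 0.0501], 0.75)]
clip_knob [([0.6157, 0.1619, 0.0818], 0.48)]
clip_pivot [([0.6179, 0.1111, 0.0645], 0.68)]
t 15.075 tcp [ 0.4853 -0.0045  0.1369] yaw [[-0.0, -0.059, -0.998], [0.0, -0.998, 0.059], [-1.0, -0.0, 0.0]] F [-0.3 -0.6 -3.6] op 0.0213
sgn -1 turn [-2.239e-01  1.000e-04  1.000e-04] shift(cur tool) mm [-53.1 316.7 -73.5] shift(target tool) [-53.1 325.1  -1.4]
```

View pics/s13z.png

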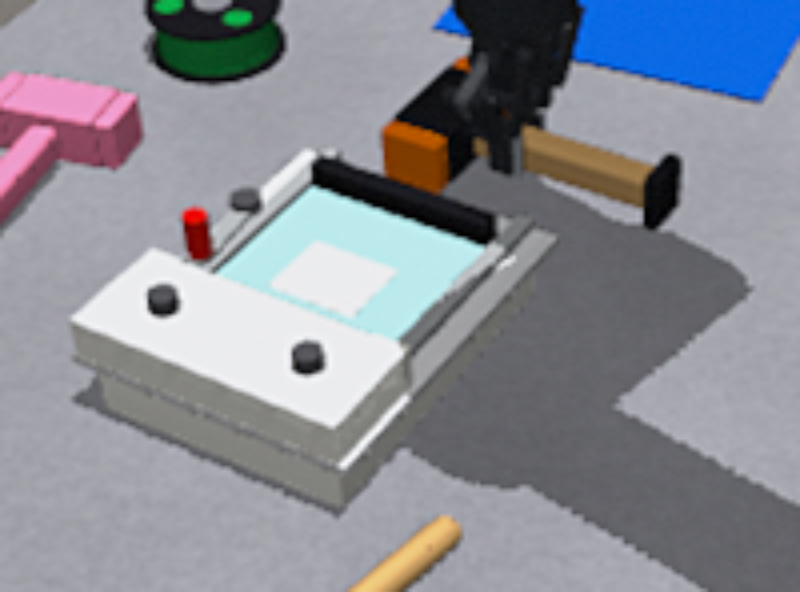

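Plate's bumper edge unchanged (100.5→100.6→100.7 mm) under two firm taps: home. Now return the mallet.

>>> jog_arm:
  moves:
    - [0,0,0,-25,40,0,1]
    - [0,0,0,-25,50,-10,1]
    - [-0.045,0,0,0,55,-18,1]
    - [-0.09,0,0,0,55,-18,1]
    - [-0.089,0,0,0,55,-14,1]

```text
t: 15.7
eef_pos: [0.5402, -0.262, 0.1869]
tcp_rot: [2.134, 0.179, -2.134]
force: [0.1, -0.1, -1.7]
opening: 0.0205
```

```bash
python3 -c "
from h import *
plan([0.546,-0.325,0.085],0.165)"
```

```text
t 15.7 tcp [ 0.5402 -0.262   0.1869] yaw [[-0.0, 0.167, -0.986], [0.0, -0.986, -0.167], [-1.0, -0.0, -0.0]] F [ 0.1 -0.1 -1.7] op 0.0205
sgn -1 turn [ 0.0026 -0.      0.0001] shift(cur tool) mm [101.9  63.1   4.8] shift(target tool) [101.9  63.1   4.7]
```

>>> jog_arm:
  moves:
    - [0,0,0,0,33,5,1]
    - [0,0,0,30,30,0,1]
    - [0,0,0,35,0,0,1]
    - [0,0,0,25,0,0,1]
    - [0,0,0,7,0,0,1]

```text
t: 16.32
eef_pos: [0.5449, -0.3227, 0.0882]
tcp_rot: [2.134, 0.179, -2.139]
force: [0.4, -0.3, -2.7]
opening: 0.0208
```

```bash
python3 -c "
from h import *
plan([0.546,-0.325,0.085],0.165)
snap('wrist','w14')"
```

```text
t 16.325 tcp [ 0.5449 -0.3227  0.0882] yaw [[-0.003, 0.164, -0.986], [0.002, -0.986, -0.164], [-1.0, -0.003, 0.002]] F [ 0.4 -0.3 -2.7] op 0.0208
sgn -1 turn [-0.0002  0.0021  0.0026] shift(cur tool) mm [ 3.2  2.5 -0.7] shift(target tool) [ 3.2  2.5 -0.7]
```

View pics/w14.png

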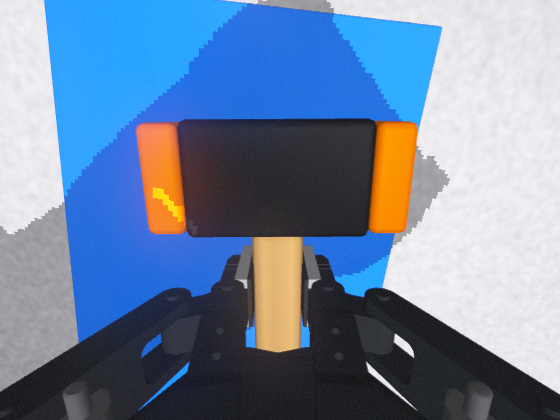

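>>> jog_arm:
  moves:
    - [0,0,0,0,0,0,1]
    - [0,0,0,0,0,0,1]
    - [0,0,0,1,0,0,1]
    - [0,0,0,1,0,0,1]
    - [0,0,0,0,0,0,1]

```text
t: 17.0
eef_pos: [0.5454, -0.3231, 0.0879]
tcp_rot: [2.135, 0.176, -2.136]
force: [0.3, 0.2, -3.7]
opening: 0.0212
```

>>> jog_arm:
  moves:
    - [0,0,0,2,0,0,1]
    - [0,0,0,1,0,0,1]
    - [0,0,0,1,0,0,1]
    - [0,0,0,0,0,0,1]
    - [0,0,0,0,0,0,1]

```text
t: 17.62
eef_pos: [0.5454, -0.3231, 0.0839]
tcp_rot: [2.136, 0.176, -2.135]
force: [0.5, -0.1, -3.5]
opening: 0.0212
```

>>> jog_arm:
  moves:
    - [0,0,0,0.5,0,0,1]
    - [0,0,0,0.5,0,0,1]
    - [0,0,0,0,0,0,1]
    - [0,0,0,0,0,0,1]
    - [0,0,0,0,0,0,1]

```text
t: 18.25
eef_pos: [0.5454, -0.3232, 0.0836]
tcp_rot: [2.136, 0.176, -2.135]
force: [-2.3, 2.1, 5.0]
opening: 0.0215
```

>>> jog_arm:
  moves:
    - [0,0,0,0,0,0,-1]
    - [0,0,0,0,0,0,-1]
    - [0,0,0,0,0,0,-1]
    - [0,0,0,0,0,0,-1]
    - [0,0,0,0,0,0,-1]

```text
t: 18.88
eef_pos: [0.5454, -0.3231, 0.0829]
tcp_rot: [2.135, 0.176, -2.135]
force: [-0.1, -0.4, 0.2]
opening: 0.0854
```

>>> jog_arm:
  moves:
    - [0,0,0,-10,0,0,-1]
    - [0,0,0,-30,0,0,-1]
    - [0,0,0,-40,0,0,-1]
    - [0,0,0,-50,0,0,-1]
    - [0,0,0,0,0,0,-1]

```text
t: 19.5
eef_pos: [0.5463, -0.3238, 0.2179]
tcp_rot: [2.139, 0.169, -2.126]
force: [-0.3, 0.1, -0.2]
opening: 0.0853
```

```bash
python3 -c "
from h import *
snap('wrist','w15')
plan([0.58,0.05,0.24],-0.059)"
```

```text
t 19.55 tcp [ 0.5456 -0.3233  0.2152] yaw [[0.003, 0.164, -0.986], [-0.003, -0.986, -0.164], [-1.0, 0.003, -0.003]] F [-0.7 -0.3  0.1] op 0.0856
sgn -1 turn [ 0.2239 -0.003  -0.0029] shift(cur tool) mm [ -25.7 -362.5  -95.2] shift(target tool) [ -24.8 -374.7  -12.3]
```

View pics/w15.png

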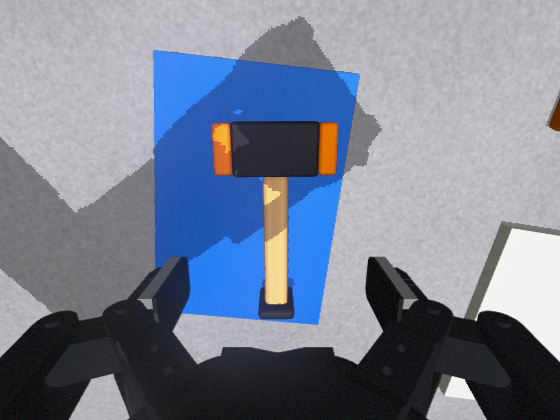

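Wrist: mallet lies flat on the mat, head (276,149), pommel (276,302), as at the start. Now towards the clip.

>>> jog_arm:
  moves:
    - [0.045,0,0,-7,-47,-17,1]
    - [0.045,0,0,-7,-48,-14,1]
    - [0.045,0,0,-7,-49,-12,1]
    - [0.045,0,0,-7,-49,-9,1]
    - [0.045,0,0,-7,-49,-7,1]

```text
t: 20.18
eef_pos: [0.5859, -0.075, 0.2471]
tcp_rot: [-2.187, 0.067, 2.192]
force: [0.5, 0.4, -0.4]
opening: 0.0001
```

>>> jog_arm:
  moves:
    - [0,0,0,0,-48,-7,1]
    - [0,0,0,0,-48,-7,1]
    - [0,0,0,0,-48,-7,1]
    - [0,0,0,0,-45,0,1]
    - [0,0,0,0,0,0,1]

```text
t: 20.8
eef_pos: [0.618, 0.1134, 0.2467]
tcp_rot: [-2.19, 0.061, 2.195]
force: [-0.2, -0.4, 1.2]
opening: -0.0001
```

```bash
python3 -c "
from h import *
plan([0.647,0.16,0.157],-0.059)
snap('wrist','w16')
for n in ['clip_knob','clip_pivot','plate_bumper','bed_hood']: print(n,w('wrist',n))"
```

```text
t 20.8 tcp [0.618  0.1134 0.2467] yaw [[-0.002, -0.056, -0.998], [0.0, -0.998, 0.056], [-1.0, -0.0, 0.002]] F [-0.2 -0.4  1.2] op -0.0001
sgn -1 turn [0.0028 0.0022 0.0002] shift(cur tool) mm [ 89.6 -48.1 -26.5] shift(target tool) [ 89.7 -48.2 -26.2]
clip_knob [([0.6149, 0.1607, 0.0786], 0.67)]
clip_pivot [([0.6178, 0.1048, 0.0643], 0.81)]
plate_bumper [([0.53, 0.054, 0.063], 0.7)]
bed_hood [([0.54, 0.1901, 0.0531], 0.89)]
```

View pics/w16.png

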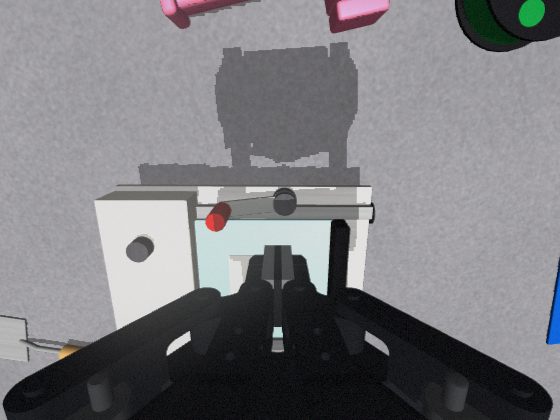

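>>> jog_arm:
  moves:
    - [0,0,0,0,-24,-15,1]
    - [0,0,0,0,-24,-15,1]
    - [0,0,0,40,0,0,1]
    - [0,0,0,40,0,0,1]
    - [0,0,0,9,0,0,1]

```text
t: 21.68
eef_pos: [0.6507, 0.1556, 0.1564]
tcp_rot: [-2.185, 0.068, 2.196]
force: [0.7, 0.1, 0.5]
opening: 0.0003
```

```bash
python3 -c "
from h import *
plan([0.647,0.16,0.157],-0.059)
snap('wrist','w17')
s=snap('side','s17'); cv2.imwrite('pics/s17z.png',cv2.resize(s[170:330,150:350,::-1],None,fx=4,fy=3.7))
"
```

```text
t 21.675 tcp [0.6507 0.1556 0.1564] yaw [[-0.005, -0.062, -0.998], [-0.0, -0.998, 0.062], [-1.0, 0.001, 0.005]] F [0.7 0.1 0.5] op 0.0003
sgn -1 turn [-0.0026  0.005  -0.0007] shift(cur tool) mm [-0.6 -4.1  3.9] shift(target tool) [-0.6 -4.1  3.9]
```

View pics/w17.png

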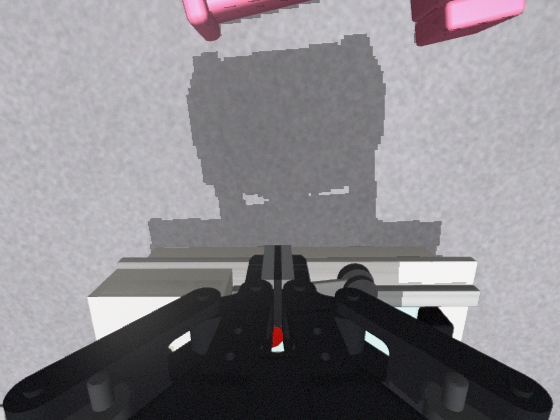

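View pics/s17z.png

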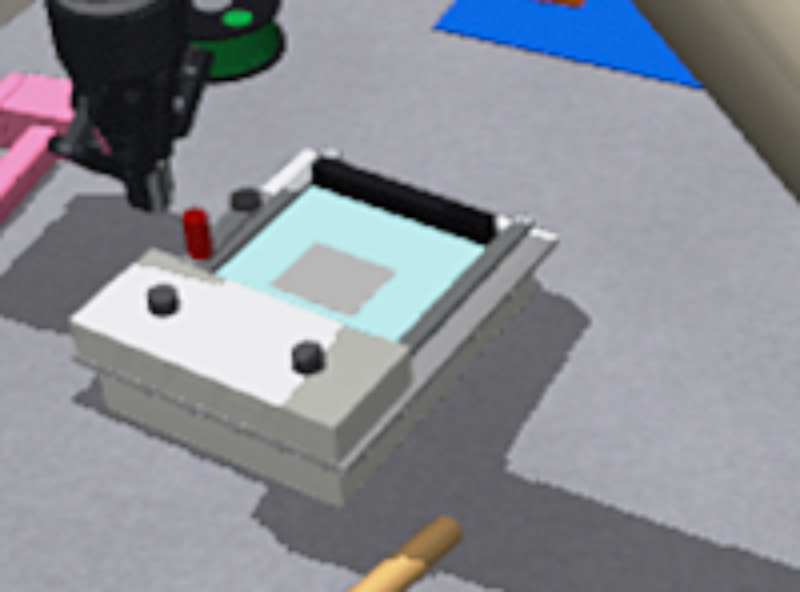

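>>> jog_arm:
  moves:
    - [0,0,0,5,0,8,1]
    - [0,0,0,0,0,8,1]
    - [0,0,0,0,0,10,1]
    - [0,0,0,0,1,10,1]
    - [0,0,0,0,3,8,1]

```text
t: 22.4
eef_pos: [0.6068, 0.1553, 0.1545]
tcp_rot: [-2.193, 0.066, 2.189]
force: [3.8, -2.6, 0.3]
opening: -0.0003
```

>>> jog_arm:
  moves:
    - [0,0,0,0,4,6,1]
    - [0,0,0,0,5,5,1]
    - [0,0,0,0,0,0,1]
    - [0,0,0,0,0,0,1]
    - [0,0,0,0,0,0,1]

```text
t: 23.02
eef_pos: [0.5956, 0.1472, 0.1537]
tcp_rot: [-2.19, 0.066, 2.192]
force: [-0.2, 0.0, -0.4]
opening: -0.0003
```

```bash
python3 -c "
from h import *
plan([0.647,0.16,0.157],-0.059)
s=snap('side','s18'); cv2.imwrite('pics/s18z.png',cv2.resize(s[170:330,150:350,::-1],None,fx=4,fy=3.7))
for n in ['clip_knob']: print(n,w('side',n))
"
```

```text
t 23.025 tcp [0.5956 0.1472 0.1537] yaw [[-0.001, -0.06, -0.998], [0.0, -0.998, 0.06], [-1.0, 0.0, 0.001]] F [-0.2  0.  -0.4] op -0.0003
sgn -1 turn [-0.0011  0.0007 -0.    ] shift(cur tool) mm [ -3.4 -15.9 -50.5] shift(target tool) [ -3.3 -15.8 -50.5]
clip_knob [([0.5794, 0.1437, 0.0797], 0.46)]
```

View pics/s18z.png

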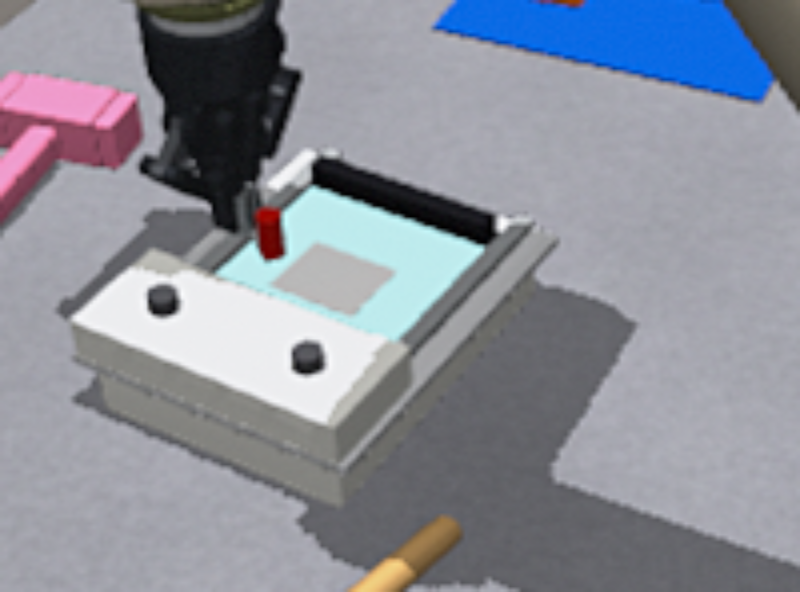

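>>> jog_arm:
  moves:
    - [0,0,0,-4,0,-8,1]
    - [0,0,0,0,-13,0,1]
    - [0,0,0,0,-12,0,1]
    - [0,0,0,0,0,12,1]
    - [0,0,0,0,0,14,1]

```text
t: 23.75
eef_pos: [0.5781, 0.1735, 0.1577]
tcp_rot: [-2.191, 0.065, 2.192]
force: [-0.1, -0.5, 0.2]
opening: -0.0001
```

```bash
python3 -c "
from h import *
plan([0.581,0.171,0.157],-0.059)
s=snap('side','s19'); cv2.imwrite('pics/s19z.png',cv2.resize(s[170:330,150:350,::-1],None,fx=4,fy=3.7))
for n in ['clip_knob']: print(n,w('side',n))
"
```

```text
t 23.75 tcp [0.5781 0.1735 0.1577] yaw [[-0.001, -0.059, -0.998], [-0.0, -0.998, 0.059], [-1.0, 0.0, 0.001]] F [-0.1 -0.5  0.2] op -0.0001
sgn -1 turn [-0.0005  0.0006 -0.0002] shift(cur tool) mm [ 0.7  2.3 -3.1] shift(target tool) [ 0.7  2.3 -3.1]
clip_knob [([0.5788, 0.1415, 0.0793], 0.57)]
```

View pics/s19z.png

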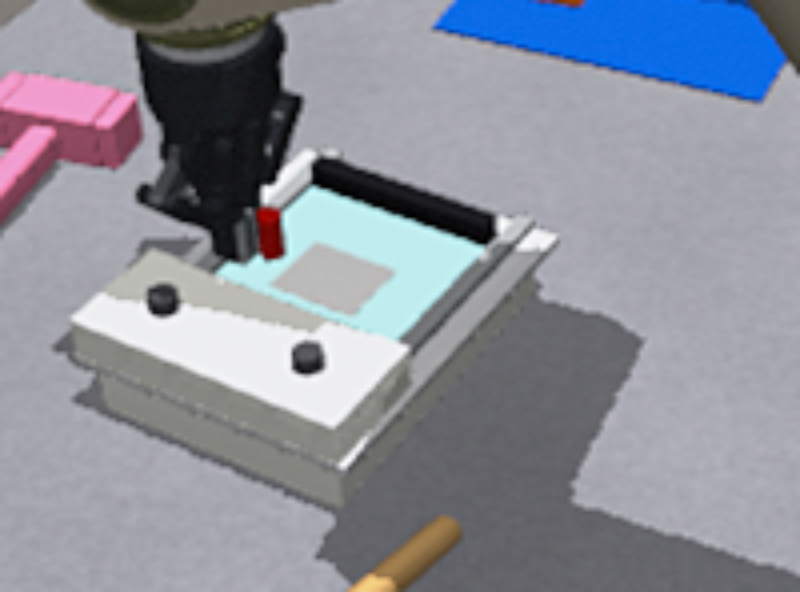

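>>> jog_arm:
  moves:
    - [0,0,0,0,7,3,1]
    - [0,0,0,0,7,3,1]
    - [0,0,0,0,7,3,1]
    - [0,0,0,0,7,3,1]
    - [0,0,0,0,4,1,1]

```text
t: 24.48
eef_pos: [0.5642, 0.1413, 0.1579]
tcp_rot: [-2.191, 0.067, 2.191]
force: [0.1, 2.0, -0.2]
opening: 0.0001
```

>>> jog_arm:
  moves:
    - [0,0,0,0,3,0,1]
    - [0,0,0,0,3,0,1]
    - [0,0,0,0,0,0,1]
    - [0,0,0,0,0,0,1]
    - [0,0,0,0,0,0,1]

```text
t: 25.1
eef_pos: [0.5641, 0.136, 0.158]
tcp_rot: [-2.191, 0.066, 2.191]
force: [0.6, -0.6, -0.1]
opening: -0.0
```

```bash
python3 -c "
from h import *
plan([0.581,0.171,0.157],-0.059)
s=snap('side','s20'); cv2.imwrite('pics/s20z.png',cv2.resize(s[170:330,150:350,::-1],None,fx=4,fy=3.7))
for n in ['clip_knob','clip_pivot']: print(n,w('side',n))
"
```

```text
t 25.1 tcp [0.5641 0.136  0.158 ] yaw [[0.0, -0.06, -0.998], [-0.0, -0.998, 0.06], [-1.0, 0.0, -0.0]] F [ 0.6 -0.6 -0.1] op -0.0
sgn -1 turn [-0.0011 -0.0004 -0.0001] shift(cur tool) mm [  1.  -36.  -14.8] shift(target tool) [  1.  -36.  -14.8]
clip_knob [([0.566, 0.1147, 0.0838], 0.67)]
clip_pivot [([0.6177, 0.1083, 0.0645], 0.44)]
```

View pics/s20z.png

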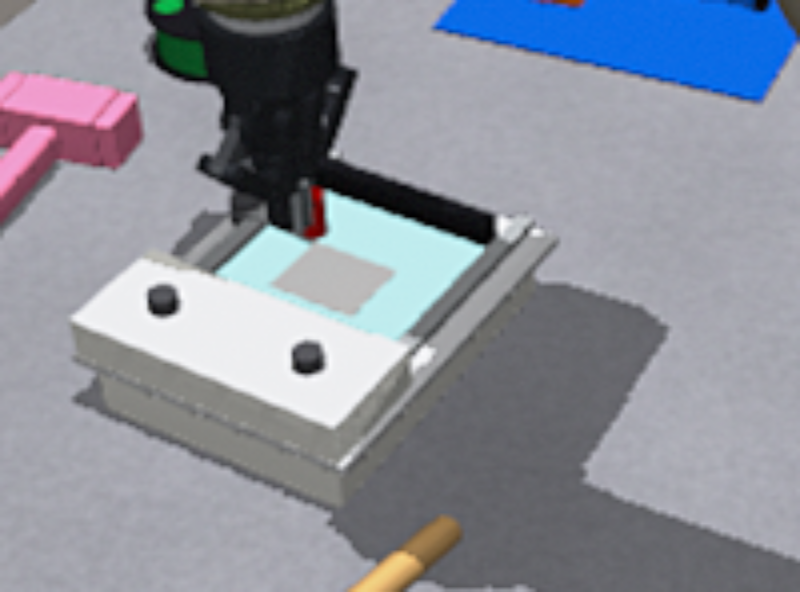

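>>> jog_arm:
  moves:
    - [0,0,0,0,2,0,1]
    - [0,0,0,0,1,0,1]
    - [0,0,0,0,0,0,1]
    - [0,0,0,0,0,0,1]
    - [0,0,0,0,0,0,1]

```text
t: 25.88
eef_pos: [0.5638, 0.133, 0.1579]
tcp_rot: [-2.191, 0.066, 2.191]
force: [-0.2, 0.8, -0.5]
opening: 0.0003
```

>>> jog_arm:
  moves:
    - [0,0,0,0,1,0,1]
    - [0,0,0,0,0,0,1]
    - [0,0,0,0,0,0,1]
    - [0,0,0,0,0,0,1]
    - [0,0,0,0,0,0,1]

```text
t: 26.5
eef_pos: [0.5637, 0.132, 0.1579]
tcp_rot: [-2.191, 0.066, 2.191]
force: [-0.4, 1.6, 0.1]
opening: -0.0003
```

>>> jog_arm:
  moves:
    - [0,0,0,0,1,0,1]
    - [0,0,0,0,0,0,1]
    - [0,0,0,0,0,0,1]
    - [0,0,0,0,0,0,1]
    - [0,0,0,0,0,0,1]

```text
t: 27.12
eef_pos: [0.5637, 0.131, 0.1579]
tcp_rot: [-2.191, 0.066, 2.191]
force: [-0.4, 0.1, -0.6]
opening: 0.0003
```

>>> jog_arm:
  moves:
    - [0,0,0,0,1,0,1]
    - [0,0,0,0,0,0,1]
    - [0,0,0,0,0,0,1]
    - [0,0,0,0,0,0,1]
    - [0,0,0,0,0,0,1]

```text
t: 27.75
eef_pos: [0.5636, 0.1301, 0.1579]
tcp_rot: [-2.191, 0.066, 2.191]
force: [-0.1, 2.7, -0.3]
opening: 0.0002
```

>>> jog_arm:
  moves:
    - [0,0,0,0,1,0,1]
    - [0,0,0,0,0,0,1]
    - [0,0,0,0,0,0,1]
    - [0,0,0,0,0,0,1]
    - [0,0,0,0,0,0,1]

```text
t: 28.38
eef_pos: [0.5635, 0.1295, 0.158]
tcp_rot: [-2.19, 0.065, 2.19]
force: [-0.6, 6.8, 0.1]
opening: 0.0001
```

End stop reached (6.8 N). Back off and lift clear.

>>> jog_arm:
  moves:
    - [0,0,0,0,-7,0,1]
    - [0,0,0,0,-7,0,1]
    - [0,0,0,-40,0,0,1]
    - [0,0,0,-50,0,0,1]
    - [0,0,0,-50,0,0,1]

```text
t: 29.0
eef_pos: [0.5643, 0.1431, 0.2995]
tcp_rot: [-2.191, 0.066, 2.191]
force: [-0.2, -0.6, 0.1]
opening: -0.0002
```

>>> jog_arm:
  moves:
    - [0,0,0,0,40,50,1]
    - [0,0,0,0,40,50,1]
    - [0,0,0,0,0,0,1]
    - [0,0,0,0,0,0,1]
    - [0,0,0,0,0,0,1]

```text
t: 29.62
eef_pos: [0.4632, 0.0713, 0.2979]
tcp_rot: [-2.192, 0.065, 2.191]
force: [1.1, -0.4, 0.6]
opening: -0.0002
```

```bash
python3 -c "
from h import *
plan([0.581,0.171,0.157],-0.059)
s=snap('side','s21'); cv2.imwrite('pics/s21z.png',cv2.resize(s[130:330,130:370,::-1],None,fx=3.3,fy=3))
for n in ['clip_knob','clip_pivot','plate_bumper']: print(n,w('side',n))
im=snap('wrist','w21')
for n in ['clip_knob','clip_pivot','plate_bumper']: print(n,w('wrist',n))
P=rear_edge(im,camera_params('wrist')); print(P[:,:2]@yb*1e3 if len(P) else None)
"
```

```text
t 29.625 tcp [0.4632 0.0713 0.2979] yaw [[0.001, -0.059, -0.998], [-0.0, -0.998, 0.059], [-1.0, 0.0, -0.001]] F [ 1.1 -0.4  0.6] op -0.0002
sgn -1 turn [-0.0005 -0.0005 -0.0001] shift(cur tool) mm [ 141.  -106.6 -111.6] shift(target tool) [ 140.9 -106.5 -111.7]
clip_knob [([0.5369, -0.2946, -0.0014], 0.71), ([0.5668, 0.1116, 0.0834], 0.68)]
clip_pivot [([0.6176, 0.1083, 0.0609], 0.52)]
plate_bumper []
clip_knob []
clip_pivot [([0.6199, 0.1045, 0.0663], 0.77)]
plate_bumper [([0.5327, 0.0554, 0.0619], 0.84), ([0.6207, 0.1061, 0.0628], 0.5)]
[ 83.36333602  85.99585503  83.27062429  83.22379049  80.98570993
 124.36840962 100.34101073  92.14891286 100.36508968 100.3772559
 100.3895078  100.40184629 100.4142723  100.42678676 100.43939062
  92.24715272  92.23042146]
```

View pics/s21z.png

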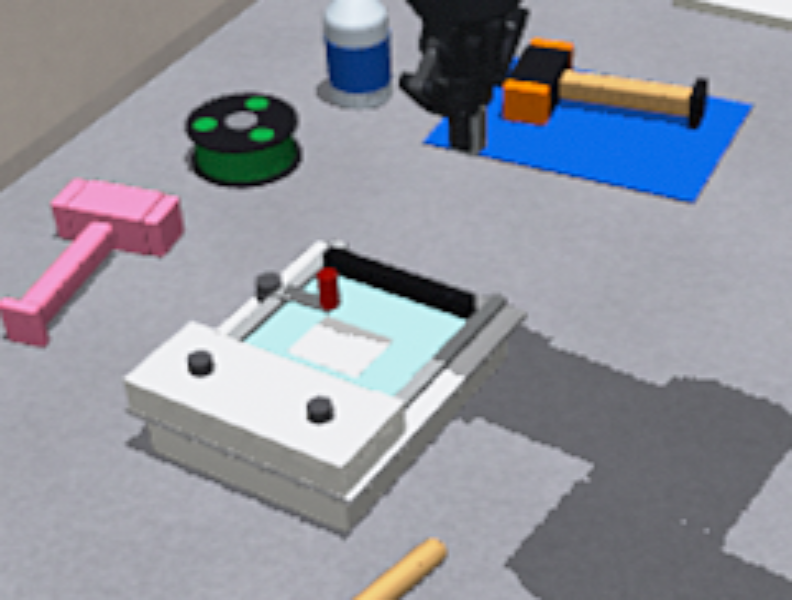

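View pics/w21.png

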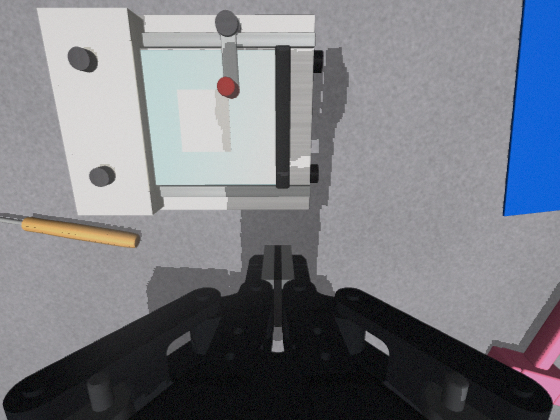

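Clip lies straight across the glass (knob (227,86), pivot (227,22)), the plate edge is still at 100.4 mm, and the mallet is flat on the mat. Handing in.

```bash
python3 -c "
from h import *
print(env.job_done()); print(env.observe()['t'])"
```

```text
the job is handed in; nothing more can be done
None
the job is handed in; nothing more can be done
```

The job is handed in, about 30 s in on the robot's clock (limit 61 s): plate home, mallet back on the mat, clip swung fully over the glass, in that order.

- **Plate:** I tapped it home in 3–8 mm taps with rests between them; the first contact tap may have been nearer 10 mm. In the last two taps it did not move (bumper edge at 100.5, 100.6, then 100.7 mm) while the force rose to 17 N and then 29 N. After the clip was swung, the edge still read about 100.4 mm. The stop itself is hidden, so "home" rests on that force and on the plate not moving.
- **Mallet:** It lies flat near its starting spot, with the head on the mat.
- **Clip:** I pushed the knob with closed fingers until the force rose to 6.8 N, which I took as the end stop. The last pictures show the clip straight across the glass.
- **Gripper:** It was kept clear of the plate throughout, and the robot was clear of everything at hand-in. The other things looked unmoved in the pictures.

Some network readings disagreed with the pictures: false knob and bumper hits, and in the final check the side camera found no bumper and the wrist camera no knob. The final side-view knob position was about 4–5 mm from what I expected at the end stop, close to the network's stated accuracy.

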